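# Put the pepper mills away heavy end down and stack the trays

## Robot

A 6-joint arm with a two-finger parallel gripper is mounted at the origin on the work surface. World frame = base frame: x ahead of the robot, y to its left, z up, the work surface at z = 0. Lengths are in m, angles in rad, forces in N, time in s.
With the tool pointing down it reaches from about 0.25 to 0.8 m from the base axis. Payload 8.5 kg.
Tool frame: the origin (TCP) lies midway between the tips of the shut fingers; the grasp point (between the pads) lies 19 mm behind it; z points along the fingers, y is the direction in which the jaws open and shut (so a half turn about z gives the same grasp; the last joint's range is limited). The gripper opens to 85 mm and grips with 20 to 120 N. Pads are 22 mm wide; open, the fingers measure 114 mm over their backs; the gripper's body (76 mm by 85 mm) begins 54 mm behind the grasp point. The pads swing forward as they close: fully open they stand 13 mm farther back than shut.
Start: joints at [-1.277, 0.238, -0.013, 1.319, 0, 1.571], TCP at [0.152, -0.502, 0.231] pointing down, gripper open.
Joint ranges: [-2.66, 2.66], [-1.03, 1.9], [-1.14, 1.46], [-1.82, 2.27], [-1.45, 1.34], [-3.14, 3.14]. Speed limits (rad/s): [2.22, 2.22, 2.79, 3.14, 3.14, 3.14].

## Interface

Orientations are given as a rotation vector (axis times angle).
In Python, from station import r, vision, sign_off gives the robot as it stands. The module is installed in compiled form; this text tells all that it offers.
- The arm moves only by the shell command python3 -m jog 'ROWS'. ROWS is text: rows parted by semicolons, each of 7 numbers parted by spaces: the shift along the tool's x, y, z in m, then the turn, a rotation vector about the tool's x, y, z in rad, then the finger opening in m, from 0 to 0.0854. In form: tx ty tz wx wy wz claw; .... A call has 1 to 5 rows; each row is the pose to reach, as a shift and turn from the pose measured when the call began, along the tool's axes at that moment; what a row does not reach only later rows make up. A row lasts 1/8 s, in which the tool goes at most 62.5 mm and 10.7 degrees, less where a joint would pass 70% of its speed; a pose out of reach is approached as far as the arm can. A call with a gripper value outside its range is refused whole. The fingers move at their own pace and stop on an object; the grip force is fixed at half the most. Time passes only in rows, so rows that repeat a pose let the fingers close. It gives the time, the measured TCP pose, the force and the opening at its end, in the units of the state.
- r.sense(): the state, without advancing time (a new reading comes with each control period).
- vision.camera(name): name is "scene" or "side" or "wrist"; returns the picture (400x640x3 uint8, blue, green, red); there is no depth.
- vision.camera_model(name): a dict with "fx", "fy", "cx", "cy" (pixels), "k1" (the pictures are not rectified: a ray, as slopes to the right and down, at radius r is drawn at 1 + k1 r^2 times it, then the intrinsics apply), "origin" and "attitude" of the camera in the world. Camera axes: x right, y down, z forward; pixel columns grow to the right and rows downward; lengths in m; the calibration is good to about 2 mm. A picture is of the moment at which its call begins: read the wrist's pose just before it. camera_model takes no time and is no camera call; for the wrist camera it gives the pose at the moment of the call.
- sign_off(): hands the job in, once; it reports no verdict.
Trained networks look in the newest picture that a camera, given by its name, has taken for a name from the list of things; names that differ only in an ending like _2 or _b are one class to them, and where a whole thing is asked for, a point or a joint stands for the part that bears it (a point fixed in the world has none). Each returns a list of dicts, best first, with "confidence" (0 to 1); they miss things now and then, are a little off and sometimes report something else, mostly with a low value. They report only what shows in the picture. A call takes as long as a camera call. They do not tell look-alikes from the thing itself.
- vision.cut_out(query, camera): "mask" (400x640 bool, what is visible of it).
- vision.tip_of(query, camera): "point" ([x, y, z] in m, in the coordinates of the camera as it stood for that picture, good to about 4 mm: a listed point, or the origin of a listed thing).
The state is a dict: "clock": time; "qpos": joint angles; "joint_vel": joint speeds; "tau": joint torques, N m; "tool_pos": TCP position; "tool_rot": TCP orientation; "force": force on the tool from outside, world axes, zero at the start; "ft_torque": the same for the moment, N m; "finger_gap": finger opening in m.
Only numpy, scipy, OpenCV 4.12 (cv2) and the standard library are available. Lean on these libraries where they do the work, as an engineer would, in place of code of your own. Each camera call takes 0.05 s, during which the arm holds its last target. There are 200 camera calls.

## Task

Put away all the pepper mills lying on the counter: lift each by the two round buttons at mid-length to find which end is heavy (the ends look the same), and stand it upright, heavy end down, on the floor of the tray that is screwed to the counter. When every mill stands there, pick up the spare tray, turn it half round so that its card holder faces the opposite way to the lower tray's, and set it down on the lower tray's rim lugs so that it sits level above the mills. Leave the can, jar and bowl where they are.

Things in the scene. Friction and masses are not known exactly. Their poses are not given: they have to be found in the camera images.
- lower_tray: lower grey plastic stack-nest tray, screwed down by 4 flat dark steel feet with brass screws beside its long walls: 282 mm along its y, 140 along x, 122 high. Origin: centre of underside, z up. Floor 6 mm thick, 106 x 252 mm inside; long walls at x = +-53 to 58, only 34 high; open slanted end walls at y = +-126 to 141. Across the middle a divider (x = +-45, y = +-5, 70 mm high)
- lower_tray_card (a point): centre of the white card holder on the lower tray's +x long wall (the only one it has): 60 mm along its +x, 19 mm up
- lower_tray_rim (a point): point 116 mm above the lower tray's origin, level with the tops of its rim lugs: two on each end rim, pointing inwards (to y = +-119 mm), at x = -24 to -6 and +36 to +54 mm. Rim and corner ears rise to 122 mm round them
- spare_tray: spare tray, loose, empty, 0.36 to 0.6 kg, same shape and axes as the lower tray; starts on the counter facing roughly the same way (within 0.5 rad). Its floor ends are notched at x = -27 to -3 and beyond +33 mm: put on the same way round it slips down past the lugs; turned 180 degrees its floor rests on the lugs, 116 mm up, with 6 mm play all round inside the rim
- spare_tray_card (a point): centre of the white card holder on the spare tray's +x long wall: 60 mm along its +x, 19 mm up
- spare_tray_grip (a point): where to grip the spare tray from above: on its centre divider (10 mm thick along the tray's y, 90 mm wide, top at 70 mm), 58 mm above its underside, over its centre of mass
- drink_can: bystander: drink can 66 mm wide, 115 mm high, origin under its base
- spice_jar: bystander: spice jar 52 mm wide, 100 mm high, origin under its base
- bowl: bystander: steel bowl 150 mm wide, 70 mm high, origin under its base
- mill1: pepper mill: waisted wooden body, a 36 x 36 mm steel cap on each end, 94 mm along its x, 0.2 to 0.3 kg; origin at its centre. Lies flat at first. Two round steel buttons (18 mm wide) stand out at its middle along +y and -y, 50 mm over both, on one free-turning axle. The +x or -x end, differing between mills, hides the heavy grinder; lifted slowly by the buttons, that end swings down. May be absent
- mill2: pepper mill: waisted wooden body, a 36 x 36 mm steel cap on each end, 94 mm along its x, 0.2 to 0.3 kg; origin at its centre. Lies flat at first. Two round steel buttons (18 mm wide) stand out at its middle along +y and -y, 50 mm over both, on one free-turning axle. The +x or -x end, differing between mills, hides the heavy grinder; lifted slowly by the buttons, that end swings down. May be absent
- mill3: pepper mill: waisted wooden body, a 36 x 36 mm steel cap on each end, 94 mm along its x, 0.2 to 0.3 kg; origin at its centre. Lies flat at first. Two round steel buttons (18 mm wide) stand out at its middle along +y and -y, 50 mm over both, on one free-turning axle. The +x or -x end, differing between mills, hides the heavy grinder; lifted slowly by the buttons, that end swings down. May be absent
- mill4: pepper mill: waisted wooden body, a 36 x 36 mm steel cap on each end, 94 mm along its x, 0.2 to 0.3 kg; origin at its centre. Lies flat at first. Two round steel buttons (18 mm wide) stand out at its middle along +y and -y, 50 mm over both, on one free-turning axle. The +x or -x end, differing between mills, hides the heavy grinder; lifted slowly by the buttons, that end swings down. May be absent
- mill5: pepper mill: waisted wooden body, a 36 x 36 mm steel cap on each end, 94 mm along its x, 0.2 to 0.3 kg; origin at its centre. Lies flat at first. Two round steel buttons (18 mm wide) stand out at its middle along +y and -y, 50 mm over both, on one free-turning axle. The +x or -x end, differing between mills, hides the heavy grinder; lifted slowly by the buttons, that end swings down. May be absent
- mill6: pepper mill: waisted wooden body, a 36 x 36 mm steel cap on each end, 94 mm along its x, 0.2 to 0.3 kg; origin at its centre. Lies flat at first. Two round steel buttons (18 mm wide) stand out at its middle along +y and -y, 50 mm over both, on one free-turning axle. The +x or -x end, differing between mills, hides the heavy grinder; lifted slowly by the buttons, that end swings down. May be absent
There are look-alikes about, which are no part of the job. What is shaped like the mill3 but purple or turquoise is not meant.

How it is judged:
On the way, in this order (a step that is already met when the one before it is completed fails the run):
1. every mill stands upright, heavy end down, released in the lower tray (angle between each of mill1, mill4, mill5's own x axis and vertical above 2.99 rad and x of mill1 in the frame of lower_tray between -0.042 and 0.042 m and y of mill1 in the frame of lower_tray between -0.125 and 0.125 m and z of mill1 in the frame of lower_tray between 0.045 and 0.062 m and linear speed of each of mill1, mill2, mill3, mill4, mill5, mill6 below 0.03 m/s and contact force between each of mill1, mill2, mill3, mill4, mill5, mill6 and the fingers below 0.3 N and angle between each of mill2, mill3, mill6's own x axis and vertical below 0.15 rad and x of mill2 in the frame of lower_tray between -0.042 and 0.042 m and y of mill2 in the frame of lower_tray between -0.125 and 0.125 m and z of mill2 in the frame of lower_tray between 0.045 and 0.062 m and x of mill3 in the frame of lower_tray between -0.042 and 0.042 m and y of mill3 in the frame of lower_tray between -0.125 and 0.125 m and z of mill3 in the frame of lower_tray between 0.045 and 0.062 m and x of mill4 in the frame of lower_tray between -0.042 and 0.042 m and y of mill4 in the frame of lower_tray between -0.125 and 0.125 m and z of mill4 in the frame of lower_tray between 0.045 and 0.062 m and x of mill5 in the frame of lower_tray between -0.042 and 0.042 m and y of mill5 in the frame of lower_tray between -0.125 and 0.125 m and z of mill5 in the frame of lower_tray between 0.045 and 0.062 m and x of mill6 in the frame of lower_tray between -0.042 and 0.042 m and y of mill6 in the frame of lower_tray between -0.125 and 0.125 m and z of mill6 in the frame of lower_tray between 0.045 and 0.062 m), for 0.2 s.
2. the spare tray, turned half round, sits level on the lower tray's lugs (x of spare_tray in the frame of lower_tray between -0.012 and 0.012 m and y of spare_tray in the frame of lower_tray between -0.012 and 0.012 m and z of spare_tray in the frame of lower_tray between 0.11 and 0.121 m and x of spare_tray_card in the frame of lower_tray below -0.04 m and angle between spare_tray's own z axis and vertical below 0.04 rad and linear speed of spare_tray below 0.02 m/s), for 0.2 s.
At the end, for the whole second after the job is handed in: Every mill stands released on the lower tray's floor, heavy end down, within 0.15 rad of upright; the spare tray rests on the lower tray's lugs, 110 to 121 mm above it, centred within 12 mm, level within 0.04 rad, its card holder on the opposite side; all at rest (all of step 1 and all of step 2); the robot touches nothing.
It fails at once if the can, jar or bowl is moved by more than 3 cm (distance of any of drink_can, spice_jar, bowl from where it was at the start of the episode above 0.03 m).
Of mill1, mill2, mill3, mill4, mill5, mill6 only 3 to 4 are there at a start; the rules pass over those that are not, and their reading is None.
At some moment in a run one of mill1, mill2, mill3, mill4, mill5, mill6, spare_tray may be knocked a few centimetres aside while the robot is not near it.
It also fails if it takes over 210 s, if anything falls off the work surface, if the arm or the gripper's body presses on something with over 40 N, if the wrist force passes 120 N, or if a joint passes its speed limit or range.

## Working session

There is one attempt and no reset: what is moved stays moved. The work goes in short steps, Python scripts to look and compute and a shell command to move; the robot and the scene stay as the last step left them, time stands still between calls to the robot, and variables do not carry over. Pictures are saved under pics/ and viewed, on a budget of 14 in all, crops included, one or two more only if the job needs it, and the job is handed in when it is done.

```bash
mkdir -p pics
cat > h.py <<'E'
import numpy as np, cv2
from scipy.spatial.transform import Rotation as R
from station import r, vision, sign_off
def mat(a):
    a=np.array(a,float)
    if a.shape==(3,3): return a
    return R.from_rotvec(a).as_matrix() if a.size==3 else R.from_quat(a).as_matrix()
def toworld(p,m): return mat(m["attitude"])@np.array(p)+np.array(m["origin"])
def ray(u,v,m):
    K=np.array([[m["fx"],0,m["cx"]],[0,m["fy"],m["cy"]],[0,0,1.]])
    x,y=(u-m["cx"])/m["fx"],(v-m["cy"])/m["fy"]
    a,b=x,y
    for _ in range(10):
        s=1+m["k1"]*(a*a+b*b); a,b=x/s,y/s
    return mat(m["attitude"])@np.array([a,b,1.])
def onplane(u,v,m,z):
    d=ray(u,v,m); o=np.array(m["origin"]); return o+d*(z-o[2])/d[2]
def proj(p,m):
    c=mat(m["attitude"]).T@(np.array(p)-np.array(m["origin"])); a,b=c[0]/c[2],c[1]/c[2]
    s=1+m["k1"]*(a*a+b*b); return np.array([m["cx"]+m["fx"]*a*s,m["cy"]+m["fy"]*b*s])
def rel(p,yaw=None,rot=None):
    """tool-frame shift to world TCP p, turn to pointing down with jaw axis (tool y) at yaw"""
    s=r.sense(); A=mat(s["tool_rot"]); t=A.T@(np.array(p)-np.array(s["tool_pos"]))
    out=[t]
    if yaw is not None:
        best=None
        for k in (0,np.pi):
            y=np.array([np.cos(yaw+k),np.sin(yaw+k),0]);z=np.array([0,0,-1.]);B=np.c_[np.cross(y,z),y,z]
            w=R.from_matrix(A.T@B).as_rotvec()
            if best is None or np.linalg.norm(w)<np.linalg.norm(best): best=w
        out.append(best)
    return np.round(np.concatenate(out),4)
E
cat > look.py <<'E'
from h import *
import sys
for c in ("scene","side"):
    im=vision.camera(c); cv2.imwrite(f"pics/{c}_0.png",im); m=vision.camera_model(c)
    print(c,{k:np.round(v,3) for k,v in m.items()})
    for q in ("lower_tray","lower_tray_card","spare_tray","spare_tray_card","spare_tray_grip","drink_can","spice_jar","bowl","mill1"):
        for d in vision.tip_of(q,c):
            print(q,round(d["confidence"],2),np.round(toworld(d["point"],m),3),np.round(proj(toworld(d["point"],m),m)))
print(r.sense())
E
python3 look.py
```

```text
scene {'fx': np.float64(408.756), 'fy': np.float64(408.756), 'cx': np.float64(324.291), 'cy': np.float64(203.258), 'k1': np.float64(-0.008), 'origin': array([1.523, 0.463, 0.897]), 'attitude': array([-1.305, -2.056,  1.035])}
lower_tray 0.64 [ 0.642 -0.191 -0.003] [258. 229.]
lower_tray_card 0.91 [ 0.708 -0.2    0.019] [244. 235.]
spare_tray 0.59 [0.624 0.172 0.002] [359. 256.]
spare_tray_card 0.64 [0.68  0.177 0.021] [355. 264.]
spare_tray_grip 0.37 [ 0.377 -0.308  0.022] [268. 177.]
drink_can 0.72 [ 0.793 -0.001  0.001] [285. 275.]
spice_jar 0.71 [0.621 0.169 0.055] [360. 243.]
spice_jar 0.61 [ 0.474  0.545 -0.001] [488. 262.]
bowl 0.66 [ 0.514 -0.569 -0.004] [194. 184.]
mill1 0.71 [0.377 0.304 0.022] [421. 218.]
mill1 0.7 [ 0.375 -0.308  0.02 ] [269. 177.]
mill1 0.66 [0.425 0.058 0.019] [350. 208.]
mill1 0.64 [0.245 0.294 0.018] [427. 198.]
side {'fx': np.float64(388.874), 'fy': np.float64(388.874), 'cx': np.float64(323.808), 'cy': np.float64(195.853), 'k1': np.float64(-0.027), 'origin': array([0.241, 0.801, 0.906]), 'attitude': array([-0.452,  2.752, -1.176])}
lower_tray 0.68 [ 0
[... 776 characters left out ...]
l1 0.59 [ 0.511 -0.562 -0.   ] [363. 124.]
{'clock': 1.0, 'qpos': array([-1.27698993e+00,  2.38165167e-01, -1.34687812e-02,  1.31919713e+00,
       -2.29863737e-05,  1.57082695e+00]), 'joint_vel': array([-0.00052921, -0.00050273, -0.00089942, -0.00089812,  0.00214551,
       -0.00154647]), 'tau': array([-2.41178917e-03, -5.38586354e+01,  3.46698153e+01,  2.73044992e-03,
       -9.73448181e-06, -4.75057348e-06]), 'tool_pos': array([ 0.15202394, -0.50247839,  0.23130668]), 'tool_rot': array([-3.10773128e+00, -4.59799733e-01,  4.37094437e-05]), 'force': array([-1.37886947,  0.03691157, -0.02402777]), 'ft_torque': array([-0.01770657,  0.02467736,  0.00106322]), 'finger_gap': 0.08479989549244046}
```

View pics/scene_0.png

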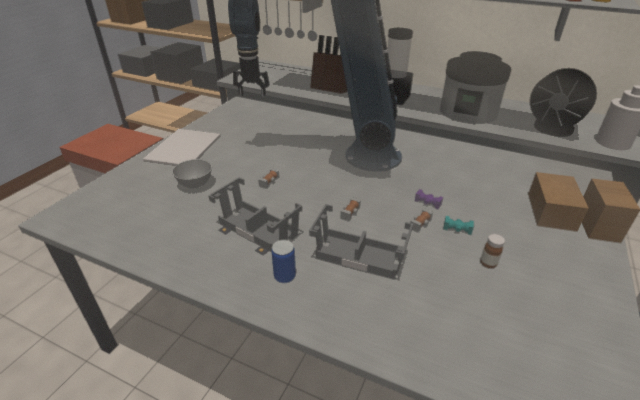

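View pics/side_0.png

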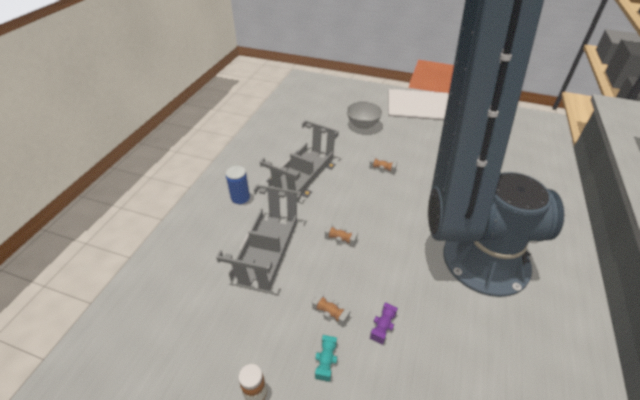

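Three wooden mills: scene pixels (269,177), (350,208), (421,218). The purple one (428,199) and the turquoise one (459,225) are look-alikes. The left tray (258,229) has feet and brass screws, so it's the lower tray. The right one (359,256) is the spare. Next, a confirming crop and the move to the first mill.

Run:
```python
from h import *
im=cv2.imread("pics/scene_0.png")[160:290,170:490]
cv2.imwrite("pics/crop1.png",cv2.resize(im,None,fx=2.5,fy=2.5,interpolation=cv2.INTER_CUBIC))
m=vision.camera_model("wrist"); s=r.sense()
A=mat(s["tool_rot"]); print("cam in tool",A.T@(np.array(m["origin"])-s["tool_pos"]), A.T@mat(m["attitude"]))
print(A)
print(rel([0.373,-0.307,0.25],0))
```

```text
cam in tool [ 0.08354152  0.00046936 -0.14172499] [[ 1.08369013e-04 -9.46061456e-01 -3.23987207e-01]
 [ 9.99999793e-01 -1.02706084e-04  6.34393127e-04]
 [-6.33450342e-04 -3.23987209e-01  9.46061249e-01]]
[[ 9.57157357e-01  2.89568288e-01 -3.20663948e-05]
 [ 2.89568289e-01 -9.57157357e-01  2.66090870e-05]
 [-2.29874379e-05 -3.47544945e-05 -9.99999999e-01]]
[ 0.2681 -0.1231 -0.0187 -0.     -0.     -1.277 ]
```

View pics/crop1.png

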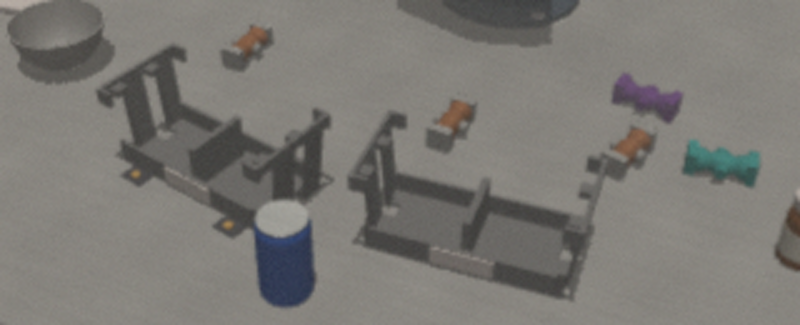

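The crop confirms it: brass screws on the left tray, and three wooden mills with steel caps. Moving above the first mill.

```bash
python3 -m jog '0.06 -0.03 0 0 0 0.1 0.07; 0.12 -0.06 0 0 0 0.2 0.07; 0.18 -0.09 -0.01 0 0 0.294 0.07; 0.24 -0.115 -0.019 0 0 0.294 0.07; 0.26 -0.123 -0.019 0 0 0.294 0.07'
cat > wl.py <<'E'
from h import *
import sys
def see(name,qs):
    m=vision.camera_model("wrist"); im=vision.camera("wrist"); cv2.imwrite(f"pics/{name}.png",im)
    s=r.sense(); print("clock",s["clock"],"tcp",np.round(s["tool_pos"],4),"rv",np.round(s["tool_rot"],3),"q",np.round(s["qpos"],2))
    for q in qs:
        for d in vision.tip_of(q,"wrist"):
            w=toworld(d["point"],m); print(q,round(d["confidence"],2),np.round(w,4),np.round(proj(w,m)))
        if q=="mill1":
            for d in vision.cut_out(q,"wrist"):
                M=d["mask"].astype(np.uint8)
                if M.sum()<200: continue
                c=max(cv2.findContours(M,0,2)[0],key=cv2.contourArea)
                # rectify contour on z=0.022
                P=np.array([onplane(p[0][0],p[0][1],m,0.025)[:2] for p in c]);
                (cx,cy),(w,h),a=cv2.minAreaRect((P*1000).astype(np.float32))
                a=a if w>h else a+90
                print(" mask",round(d["confidence"],2),"rect ctr mm",round(cx,1),round(cy,1),"size",round(w),round(h),"long-axis yaw deg",round((a+90)%180-90,1))
    return m,im
if __name__=="__main__": see(sys.argv[1],sys.argv[2:])
E
python3 wl.py w1 mill1
```

```text
clock: 1.62
tool_pos: [0.3671, -0.3077, 0.251]
tool_rot: [3.141, 0.002, 0.002]
force: [-0.3, 0.3, -0.1]
finger_gap: 0.0698
clock 1.675 tcp [ 0.3694 -0.306   0.251 ] rv [-3.141 -0.004 -0.004] q [-0.69  0.15 -0.07  1.34  0.    2.45]
mill1 0.73 [ 0.3764 -0.3061  0.0201] [319. 155.]
 mask 0.89 rect ctr mm 373.9 -308.3 size 50 100 long-axis yaw deg -1.1
 mask 0.77 rect ctr mm 402.4 32.3 size 26 67 long-axis yaw deg -16.2
```

View pics/w1.png

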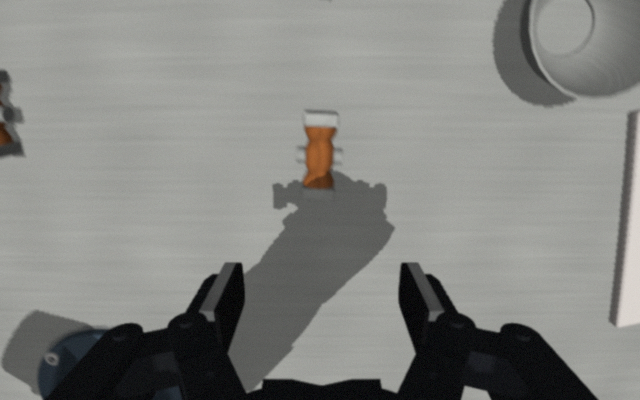

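The mill is at (320,155), lying along world x, with its buttons left and right at about (302,155) and (338,155). Descending for a second look.

```bash
python3 -m jog '0.006 0.001 0.06 0 0 0.01 0.07; 0.006 0.001 0.12 0 0 0.015 0.07; 0.006 0.001 0.14 0 0 0.015 0.07; 0.006 0.001 0.14 0 0 0.015 0.07'
python3 wl.py w2 mill1
python3 - <<'E'
from h import *
m=vision.camera_model("wrist")
im=cv2.imread("pics/w2.png")
cv2.imwrite("pics/w2c.png",cv2.resize(im[0:400,160:480],(480,600)))
for z in (0.0,.018,.03): print(z,proj([.3764,-.306,z],m),proj([.3764,-.281,z],m))
print(proj(r.sense()["tool_pos"]-np.array([0,0,.09]),m))
E
```

```text
clock: 2.28
tool_pos: [0.3708, -0.3093, 0.109]
tool_rot: [-3.14, 0.02, 0.004]
force: [0.7, -0.2, 1.4]
finger_gap: 0.07
clock 2.325 tcp [ 0.3717 -0.3099  0.1104] rv [-3.141e+00  2.000e-02  1.000e-03] q [-0.69  0.24 -0.33  1.   -0.    2.46]
mill1 0.94 [ 0.3765 -0.3082  0.0188] [319. 199.]
 mask 0.6 rect ctr mm 373.6 -307.7 size 49 102 long-axis yaw deg -0.8
0.0 [314.40842067 193.22159465] [281.98520325 193.6304741 ]
0.018 [313.99549583 200.72894385] [279.353894   201.15961164]
0.03 [313.68747007 206.33281907] [277.39142249 206.77877423]
[320.14191032 207.07529431]
```

View pics/w2c.png

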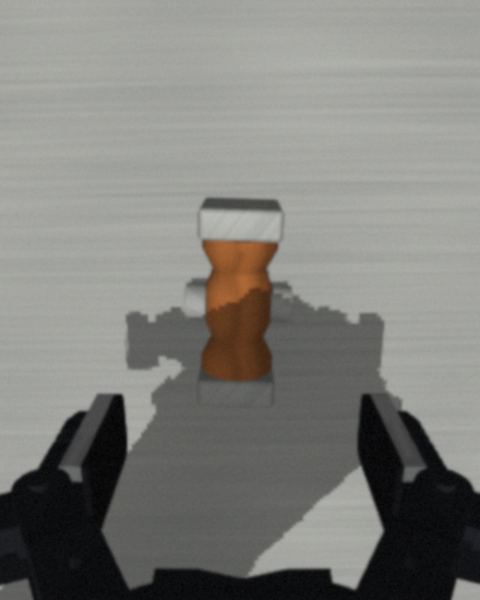

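Buttons at (319,200), at x≈0.3765, height ≈0.018. Descending and gripping.

```bash
python3 -m jog '0.005 0 0.05 0 0 0 0.07; 0.005 0 0.09 0 0 0 0.07; 0.005 0 0.107 0 0 0 0.07; 0.005 0 0.107 0 0 0 0.07'; python3 -m jog '0 0 0 0 0 0 0.03; 0 0 0 0 0 0 0.03; 0 0 0 0 0 0 0.03; 0 0 0 0 0 0 0.03'
```

```text
clock: 2.92
tool_pos: [0.3779, -0.3108, 0.0047]
tool_rot: [3.14, -0.02, 0.002]
force: [-0.3, -0.1, 0.4]
finger_gap: 0.07
clock: 3.42
tool_pos: [0.3787, -0.3114, 0.0066]
tool_rot: [3.139, -0.02, 0.005]
force: [-0.3, 1.1, 7.2]
finger_gap: 0.0485
```

```bash
python3 -m jog '0 0 -0.008 0 0 0 0.03; 0 0 -0.016 0 0 0 0.03; 0 0 -0.024 0 0 0 0.03; 0 0 -0.032 0 0 0 0.03; 0 0 -0.04 0 0 0 0.03'; python3 -m jog '0 0 -0.012 0 0 0 0.03; 0 0 -0.03 0 0 0 0.03; 0 0 -0.06 0 0 0 0.03; 0 0 -0.11 0 0 0 0.03; 0 0 -0.15 0 0 0 0.03'
python3 wl.py w3 lower_tray lower_tray_card lower_tray_rim
python3 - <<'E'
from h import *
c=vision.camera("side"); cv2.imwrite("pics/side3.png",c)
p=proj(r.sense()["tool_pos"],vision.camera_model("side")).astype(int); print(p)
a=c[max(0,p[1]-60):p[1]+60,p[0]-60:p[0]+60]; cv2.imwrite("pics/comb3.png",np.hstack([cv2.imread("pics/w3.png")[:,:],cv2.copyMakeBorder(cv2.resize(a,(160,160)),0,240,0,0,0)]))
E
```

```text
clock: 4.05
tool_pos: [0.3783, -0.3111, 0.047]
tool_rot: [3.139, -0.02, 0.005]
force: [-0.4, -0.1, -2.7]
finger_gap: 0.0486
clock: 4.68
tool_pos: [0.3778, -0.3107, 0.1993]
tool_rot: [3.139, -0.02, 0.006]
force: [1.7, 0.5, -3.4]
finger_gap: 0.0485
clock 4.725 tcp [ 0.3793 -0.312   0.2041] rv [ 3.134 -0.02   0.014] q [-0.69  0.18 -0.16  1.22 -0.    2.47]
lower_tray_rim 0.55 [ 0.5147 -0.566  -0.0006] [592.  25.]
[388 121]
```

View pics/comb3.png

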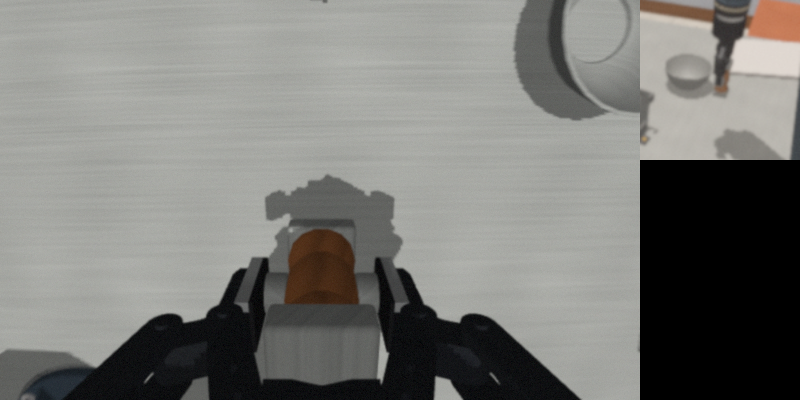

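The mill hangs upright between the pads, lower cap at (322,250), upper cap at (322,340). Now above the lower tray to measure it.

```bash
python3 -m jog '0.03 -0.02 -0.03 0 0 0 0.03; 0.07 -0.04 -0.06 0 0 0 0.03; 0.11 -0.07 -0.1 0 0 0 0.03; 0.16 -0.1 -0.12 0 0 0 0.03; 0.18 -0.12 -0.14 0 0 0 0.03'; python3 -m jog '0.01 0 0 0 0 0 0.03; 0.01 0 0 0 0 0 0.03'
python3 wl.py w4 lower_tray lower_tray_card lower_tray_rim spare_tray spare_tray_card spare_tray_grip
```

```text
clock: 5.55
tool_pos: [0.5606, -0.1908, 0.3348]
tool_rot: [3.141, -0.018, -0.001]
force: [-0.6, -0.5, -3.4]
finger_gap: 0.0482
clock: 5.8
tool_pos: [0.5705, -0.191, 0.3324]
tool_rot: [-3.141, 0.017, 0.006]
force: [-0.4, -0.3, -2.9]
finger_gap: 0.0488
clock 5.85 tcp [ 0.5699 -0.1913  0.3327] rv [-3.141  0.018  0.006] q [-0.32  0.37  0.44  1.64 -0.    2.83]
lower_tray 0.79 [ 6.454e-01 -1.900e-01 -5.000e-04] [319.  90.]
lower_tray 0.36 [ 0.514  -0.5669  0.0023] [578. 184.]
lower_tray_card 0.82 [ 0.6982 -0.1965  0.0171] [324.  45.]
lower_tray_rim 0.73 [ 0.6453 -0.1913  0.1126] [320.  92.]
spare_tray 0.83 [ 0.6204  0.1738 -0.0012] [ 56. 115.]
spare_tray_card 0.95 [0.6783 0.179  0.0181] [31. 70.]
spare_tray_grip 0.86 [0.6204 0.17   0.0591] [ 24. 119.]
```

View pics/w4.png

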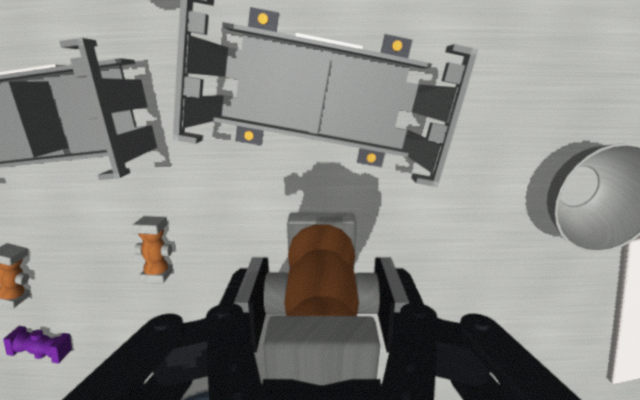

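Run:
```python
from h import *
m=vision.camera_model("wrist")
im=cv2.imread("pics/w4.png"); hsv=cv2.cvtColor(im,cv2.COLOR_BGR2HSV)
M=cv2.inRange(hsv,(15,120,130),(30,255,255)); n,l,st,c=cv2.connectedComponentsWithStats(M)
S=[c[i] for i in range(1,n) if st[i,4]>40]; print(np.round(S,1))
W=np.array([onplane(u,v,m,0.004) for u,v in S]); print(np.round(W,4),W.mean(0))
for a in range(len(W)):
  for b in range(len(W)):
    d=W[b]-W[a]
    if d[1]>.05 : print(a,b,np.linalg.norm(d),"yaw",np.arctan2(-d[0],d[1]))
a,b=[onplane(u,v,m,.07) for u,v in((331,62),(319,132))]; d=a-b; print("div",(a+b)/2,np.linalg.norm(d),np.arctan2(d[1],d[0]))
```

```text
[[262.5  18.4]
 [396.7  45.3]
 [248.4 135.2]
 [370.8 157.2]]
[[ 0.7322 -0.1216  0.004 ]
 [ 0.6992 -0.2898  0.004 ]
 [ 0.5879 -0.0934  0.004 ]
 [ 0.5552 -0.2614  0.004 ]] [ 0.64366263 -0.19155573  0.004     ]
1 0 0.17132784614406849 yaw -0.19384852549018797
1 2 0.22567535289128066 yaw 0.5156972525206593
3 0 0.22550602910436268 yaw -0.9025683621479855
3 2 0.17108593205197284 yaw -0.1923775310936785
div [ 0.63791231 -0.19736301  0.07      ] 0.0778954348703605 -0.18460810512922604
```

```bash
cat > slot.py <<'E'
from h import *
import sys
T=np.array([.6437,-.1910]); Y=-.193
def slot(x,y): c,s=np.cos(Y),np.sin(Y); return T+[c*x-s*y,s*x+c*y]
if __name__=="__main__":
    x,y,z=map(float,sys.argv[1:4]); p=slot(x,y); print(p, rel([*p,z],Y+np.pi/2), r.sense()["qpos"].round(2))
E
python3 slot.py .025 -.062 .2
```

```text
[ 0.65634398 -0.25664396] [0.0873 0.0641 0.135  0.0009 0.0004 0.1808] [-0.32  0.37  0.44  1.64 -0.    2.83]
```

```bash
python3 -m jog '0.02 0.015 0.02 0 0 0.06 0.03; 0.045 0.035 0.05 0 0 0.12 0.03; 0.07 0.055 0.09 0 0 0.18 0.03; 0.087 0.064 0.125 0 0 0.18 0.03; 0.087 0.064 0.135 0 0 0.18 0.03'; python3 slot.py .025 -.062 .10; python3 wl.py w5
```

```text
clock: 6.78
tool_pos: [0.6553, -0.2571, 0.1967]
tool_rot: [-3.127, 0.303, 0.007]
force: [-0.6, 0.6, -2.5]
finger_gap: 0.0487
[ 0.65634398 -0.25664396] [ 0.0014 -0.0006  0.0967  0.0001  0.0045 -0.0001] [-0.37  0.57  0.42  1.43 -0.    2.96]
clock 6.825 tcp [ 0.6549 -0.2566  0.1971] rv [-3.127  0.302  0.007] q [-0.37  0.57  0.42  1.43 -0.    2.96]
```

View pics/w5.png

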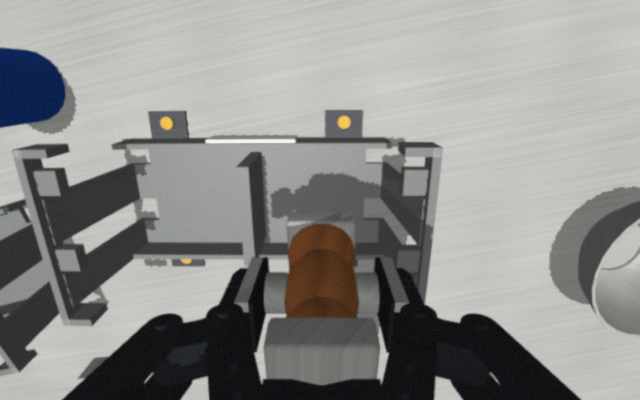

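Aligned with the tray: divider at x≈252, right rim at about 430, mill between them. Lowering.

```bash
python3 -m jog '0.001 0 0.05 0 0 0 0.03; 0.001 0 0.1 0 0 0 0.03; 0.001 0 0.13 0 0 0 0.03; 0.001 0 0.14 0 0 0 0.03; 0.001 0 0.145 0 0 0 0.03'; python3 -m jog '0 0 0.003 0 0 0 0.03; 0 0 0.006 0 0 0 0.03;  0 0 0.008 0 0 0 0.03'
```

```text
clock: 7.45
tool_pos: [0.6544, -0.2565, 0.0537]
tool_rot: [-3.127, 0.303, 0.008]
force: [-8.6, 1.1, 0.8]
finger_gap: 0.0483
clock: 7.82
tool_pos: [0.6543, -0.2567, 0.0475]
tool_rot: [3.126, -0.304, -0.006]
force: [-6.1, 1.8, -0.5]
finger_gap: 0.0485
```

```bash
python3 wl.py w6
python3 - <<'E'
from h import *
m=vision.camera_model("wrist"); s=r.sense(); A=mat(s["tool_rot"]);im=cv2.imread("pics/w6.png")
ax=s["tool_pos"]+A@[0,0,-.0114]
print(s["force"],s["ft_torque"])
for z in(-47,47):
    pts=np.array([proj(ax+A@[x/1000,y/1000,z/1000],m) for x,y in((-18,-18),(18,-18),(18,18),(-18,18))])
    cv2.polylines(im,[pts.astype(int)],True,(0,0,255) if z<0 else (0,255,0),1)
cv2.imwrite("pics/w6o.png",im)
E
```

```text
clock 7.875 tcp [ 0.6542 -0.2567  0.0473] rv [ 3.126 -0.304 -0.007] q [-0.37  0.64  0.16  1.09 -0.    2.96]
[-5.83668169  2.00109607 -2.52860221] [ 0.0424121   0.71029853 -0.29224872]
```

View pics/w6o.png

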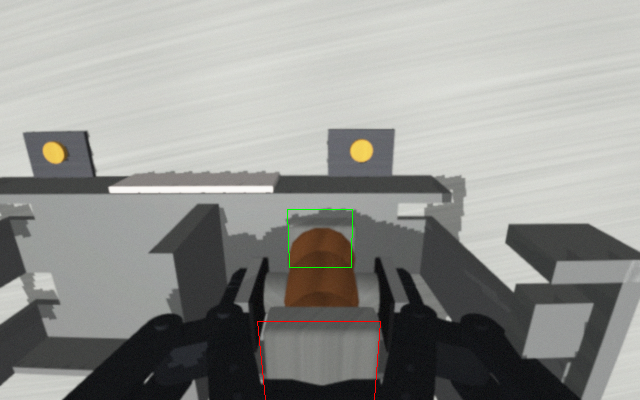

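```bash
python3 -m jog '-0.004 0 0 0 0 0 0.03; -0.004 0 0 0 0 0 0.03'; python3 -c "
from h import *
s=r.sense();print(s['force'],s['ft_torque'])"
```

```text
clock: 8.12
tool_pos: [0.6511, -0.2562, 0.0488]
tool_rot: [3.126, -0.303, -0.003]
force: [-0.4, 0.6, -2.6]
finger_gap: 0.0485
[-0.44715258  0.56510696 -2.60281467] [ 0.02194155 -0.05210288  0.06305948]
```

```bash
python3 -m jog '0 0 0.004 0 0 0 0.03; 0 0 0.007 0 0 0 0.03; 0 0 0.008 0 0 0 0.03;  0 0 0.008 0 0 0 0.03'; python3 wl.py w7
```

```text
clock: 8.62
tool_pos: [0.6513, -0.2562, 0.0417]
tool_rot: [3.126, -0.303, -0.001]
force: [-1.9, 0.9, 6.8]
finger_gap: 0.0481
clock 8.675 tcp [ 0.6512 -0.2562  0.0417] rv [ 3.126e+00 -3.030e-01 -1.000e-03] q [-0.37  0.64  0.14  1.07 -0.    2.96]
```

View pics/w7.png

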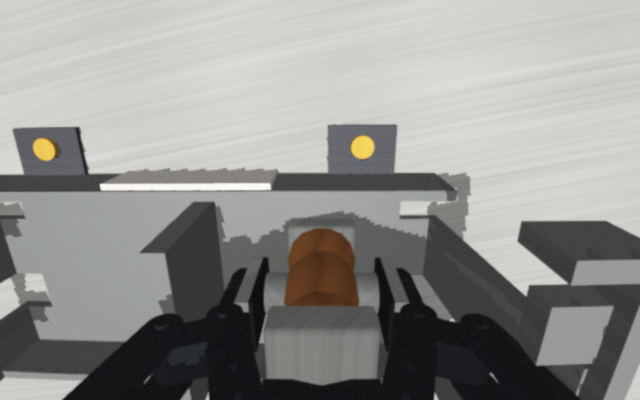

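The mill stands on the floor (contact at TCP 0.0417, as predicted). Releasing a little, then rising.

```bash
python3 -m jog '0 0 0 0 0 0 0.062; 0 0 0 0 0 0 0.062; 0 0 0 0 0 0 0.062'; python3 -m jog '0 0 -0.02 0 0 0 0.062; 0 0 -0.06 0 0 0 0.062; 0 0 -0.11 0 0 0 0.062; -0.02 0 -0.17 0 0 0 0.062; -0.04 0 -0.2 0 0 0 0.062'; python3 wl.py w8 mill1
python3 - <<'E'
from h import *
from slot import *
for p in [r.sense()["tool_pos"]]: print(rel([.42,.06,.25],np.pi/2))
E
```

```text
clock: 9.05
tool_pos: [0.6513, -0.2562, 0.0415]
tool_rot: [3.126, -0.303, -0.001]
force: [0.1, -0.0, 1.3]
finger_gap: 0.0619
clock: 9.68
tool_pos: [0.6127, -0.2485, 0.2448]
tool_rot: [3.125, -0.303, 0.004]
force: [1.1, -0.1, 0.0]
finger_gap: 0.062
clock 9.725 tcp [ 0.6113 -0.2485  0.2487] rv [ 3.123 -0.303  0.009] q [-0.39  0.47  0.38  1.47 -0.    2.95]
mill1 0.86 [ 0.651  -0.2522  0.0516] [316. 134.]
mill1 0.59 [0.4262 0.058  0.0165] [124. 341.]
 mask 0.81 rect ctr mm 639.0 -255.1 size 56 53 long-axis yaw deg 78.9
 mask 0.78 rect ctr mm 464.6 56.1 size 32 77 long-axis yaw deg -58.9
[-0.2483 -0.2657 -0.0074  0.0025 -0.0029 -0.1937]
```

View pics/w8.png

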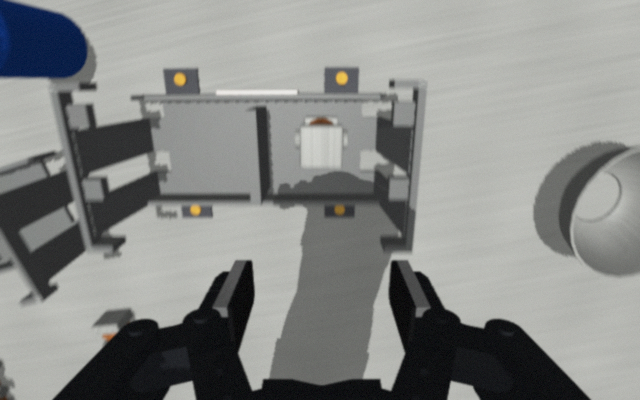

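The mill stands upright in the right compartment at (321,145). Mill 2 has to be taken with the tool flipped half round because of joint 6's range, so I travel and turn.

```bash
python3 -m jog '-0.04 -0.04 0 0 0 -0.18 0.07; -0.08 -0.08 0 0 0 -0.36 0.07; -0.12 -0.12 0 0 0 -0.54 0.07; -0.16 -0.16 0 0 0 -0.72 0.07; -0.2 -0.2 0 0 0 -0.9 0.07'; python3 -m jog '0 0 0 0 0 -0.18 0.07; 0 0 0 0 0 -0.36 0.07; 0 0 0 0 0 -0.54 0.07; 0 0 0 0 0 -0.72 0.07; 0 0 0 0 0 -0.9 0.07';  python3 -m jog '0 0 0 0 0 -0.18 0.07; 0 0 0 0 0 -0.36 0.07; 0 0 0 0 0 -0.54 0.07; 0 0 0 0 0 -0.72 0.07; 0 0 0 0 0 -0.9 0.07'
python3 - <<'E'
from h import *
print(rel([.445,.06,.25],np.pi/2),r.sense()["qpos"].round(2), mat(r.sense()["tool_rot"])[:,0])
E
```

```text
clock: 10.45
tool_pos: [0.4535, -0.0125, 0.2416]
tool_rot: [2.942, 1.094, 0.0]
force: [0.6, 0.5, 0.8]
finger_gap: 0.0702
clock: 11.08
tool_pos: [0.4534, -0.0124, 0.2402]
tool_rot: [2.168, 2.273, -0.004]
force: [-0.2, -0.0, -0.0]
finger_gap: 0.0699
clock: 11.7
tool_pos: [0.4533, -0.0123, 0.2389]
tool_rot: [-0.954, -2.991, 0.005]
force: [-1.0, -0.2, -1.3]
finger_gap: 0.0699
[ 0.0486  0.0541 -0.0113 -0.0033 -0.0023 -0.6175] [-0.03  0.12 -0.15  1.31 -0.    0.59] [-0.81530901  0.57902496  0.00114856]
```

```bash
python3 -m jog '0.015 0.015 -0.005 0 0 -0.18 0.07; 0.03 0.03 -0.01 0 0 -0.36 0.07; 0.045 0.05 -0.011 0 0 -0.54 0.07; 0.0486 0.054 -0.011 0 0 -0.6175 0.07; 0.0486 0.054 -0.011 0 0 -0.6175 0.07'; python3 wl.py w9 mill1
python3 - <<'E'
from h import *
m=vision.camera_model("wrist"); im=cv2.imread("pics/w9.png")
print(proj([.42,.06,.02],m))
E
```

```text
clock: 12.32
tool_pos: [0.4448, 0.0603, 0.2486]
tool_rot: [0.001, -3.137, 0.004]
force: [-0.3, -0.5, -0.1]
finger_gap: 0.0701
clock 12.375 tcp [0.4448 0.06   0.2488] rv [-2.000e-03 -3.137e+00  4.000e-03] q [ 0.14  0.11 -0.13  1.34 -0.    0.14]
mill1 0.78 [0.4249 0.0609 0.0157] [323. 146.]
mill1 0.73 [0.3779 0.3035 0.0131] [548. 103.]
mill1 0.67 [ 0.649  -0.2555  0.0542] [ 66. 334.]
 mask 0.86 rect ctr mm 375.1 301.1 size 59 98 long-axis yaw deg -14.7
 mask 0.83 rect ctr mm 676.9 -292.5 size 59 178 long-axis yaw deg -45.3
 mask 0.68 rect ctr mm 424.6 61.1 size 98 49 long-axis yaw deg 0.0
 mask 0.63 rect ctr mm 356.3 377.0 size 39 33 long-axis yaw deg 8.8
[322.60979055 141.41769714]
```

```bash
python3 -m jog '0.02 -0.001 0.06 0 0 0 0.07; 0.02 -0.001 0.12 0 0 0 0.07; 0.02 -0.001 0.14 0 0 0 0.07; 0.02 -0.001 0.14 0 0 0 0.07'
python3 wl.py w10 mill1
python3 - <<'E'
from h import *
im=cv2.imread("pics/w10.png"); b=cv2.imread("pics/w9.png")
cv2.imwrite("pics/w10c.png",np.hstack([cv2.resize(im[60:310,200:450],(500,500)),b[40:240,220:420].repeat(2,0)[:400].repeat(1,1) if 0 else cv2.resize(b[80:205,260:385],(300,500)) ]))
E
```

```text
clock: 12.98
tool_pos: [0.4231, 0.0578, 0.108]
tool_rot: [-0.006, -3.134, 0.005]
force: [-0.4, -0.2, -0.1]
finger_gap: 0.0699
clock 13.025 tcp [0.4243 0.058  0.1092] rv [-0.005 -3.137  0.004] q [ 0.14  0.16 -0.45  0.97 -0.    0.14]
mill1 0.7 [0.4241 0.0595 0.0164] [325. 208.]
 mask 0.71 rect ctr mm 424.1 61.2 size 49 102 long-axis yaw deg -1.7
 mask 0.58 rect ctr mm 404.9 267.5 size 40 26 long-axis yaw deg 16.4
```

View pics/w10c.png

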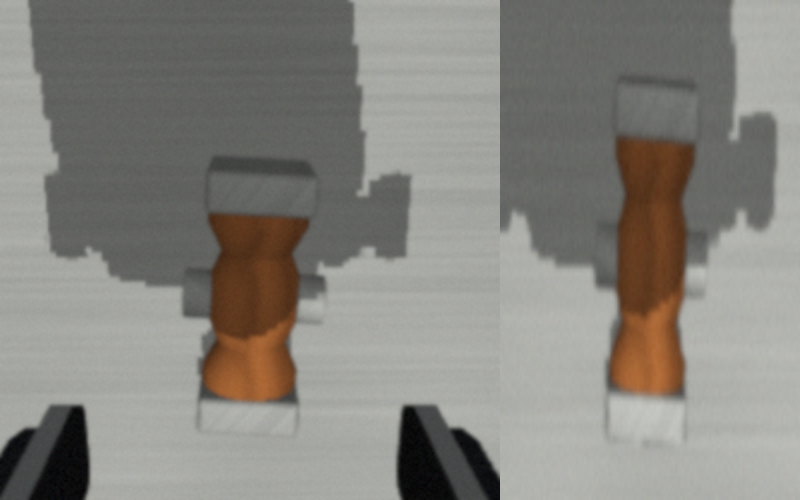

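The mill's buttons are at (327,208), turned about 2°. Gripping.

```bash
python3 -m jog '0 0.002 0.05 0 0 0.04 0.07; 0 0.002 0.09 0 0 0.04 0.07; 0 0.002 0.103 0 0 0.04 0.07; 0 0.002 0.103 0 0 0.04 0.07'; python3 -m jog '0 0 0 0 0 0 0.03; 0 0 0 0 0 0 0.03; 0 0 0 0 0 0 0.03; 0 0 0 0 0 0 0.03'; python3 -m jog '0 0 -0.008 0 0 0 0.03; 0 0 -0.016 0 0 0 0.03; 0 0 -0.024 0 0 0 0.03; 0 0 -0.032 0 0 0 0.03; 0 0 -0.04 0 0 0 0.03'; python3 -m jog '0 0 -0.012 0 0 0 0.03; 0 0 -0.03 0 0 0 0.03; 0 0 -0.06 0 0 0 0.03; 0 0 -0.11 0 0 0 0.03; 0 0 -0.15 0 0 0 0.03'; python3 slot.py -.025 -.062 .2
python3 wl.py w11
```

```text
clock: 13.62
tool_pos: [0.4255, 0.06, 0.0078]
tool_rot: [-0.067, -3.139, 0.004]
force: [-0.2, 0.0, 0.8]
finger_gap: 0.0701
clock: 14.12
tool_pos: [0.4269, 0.0602, 0.0097]
tool_rot: [0.067, 3.14, -0.003]
force: [-1.8, -0.5, 8.4]
finger_gap: 0.0484
clock: 14.75
tool_pos: [0.4265, 0.0603, 0.0501]
tool_rot: [0.067, 3.141, -0.003]
force: [0.2, -0.3, -2.9]
finger_gap: 0.0483
clock: 15.38
tool_pos: [0.4263, 0.0606, 0.2024]
tool_rot: [0.067, 3.14, -0.003]
force: [0.5, -0.1, -3.6]
finger_gap: 0.0486
[ 0.60727232 -0.24705376] [-0.194  -0.2996  0.0032 -0.0016  0.0013  0.1501] [ 0.14  0.09 -0.27  1.21 -0.    0.19]
clock 15.425 tcp [0.4283 0.0608 0.2068] rv [ 6.700e-02  3.134e+00 -1.000e-03] q [ 0.14  0.09 -0.27  1.21 -0.    0.19]
```

```bash
python3 -m jog '-0.03 -0.04 -0.02 0 0 0.05 0.03; -0.06 -0.09 -0.03 0 0 0.1 0.03; -0.09 -0.14 -0.03 0 0 0.15 0.03; -0.12 -0.19 -0.03 0 0 0.15 0.03; -0.15 -0.24 -0.03 0 0 0.15 0.03'; python3 slot.py -.024 -.062 .2
```

```text
clock: 16.05
tool_pos: [0.5681, -0.1871, 0.2384]
tool_rot: [0.302, 3.12, -0.0]
force: [0.7, 0.8, -1.8]
finger_gap: 0.0486
[ 0.60825375 -0.24724556] [-0.0507 -0.0513  0.0387  0.0007  0.0072 -0.    ] [-0.32  0.36  0.18  1.38  0.   -0.13]
```

```bash
python3 -m jog '-0.025 -0.025 0.01 0 0 0 0.03; -0.045 -0.045 0.02 0 0 0 0.03; -0.0507 -0.0513 0.038 0 0 0 0.03; -0.0507 -0.0513 0.038 0 0 0 0.03; -0.0507 -0.0513 0.038 0 0 0 0.03'; python3 slot.py -.024 -.062 .055;python3 wl.py w12 mill1 lower_tray lower_tray_rim
```

```text
clock: 16.68
tool_pos: [0.6078, -0.2462, 0.2011]
tool_rot: [0.301, 3.12, 0.001]
force: [0.1, -1.0, -2.8]
finger_gap: 0.0483
[ 0.60825375 -0.24724556] [ 0.0003 -0.0011  0.1461  0.001   0.0067  0.0007] [-0.39  0.47  0.26  1.35  0.   -0.19]
clock 16.725 tcp [ 0.608  -0.2463  0.2016] rv [ 0.301  3.119 -0.   ] q [-0.39  0.47  0.26  1.35  0.   -0.19]
mill1 0.78 [ 0.6054 -0.2465  0.2105] [321. 278.]
mill1 0.54 [ 0.642  -0.1916  0.114 ] [404. 237.]
 mask 0.87 rect ctr mm 629.7 -252.6 size 34 10 long-axis yaw deg 79.0
 mask 0.72 rect ctr mm 750.4 -274.6 size 129 235 long-axis yaw deg -11.4
lower_tray 0.72 [ 0.6435 -0.1902 -0.0013] [381. 190.]
lower_tray_rim 0.84 [ 0.6442 -0.1897  0.1142] [407. 239.]
```

View pics/w12.png

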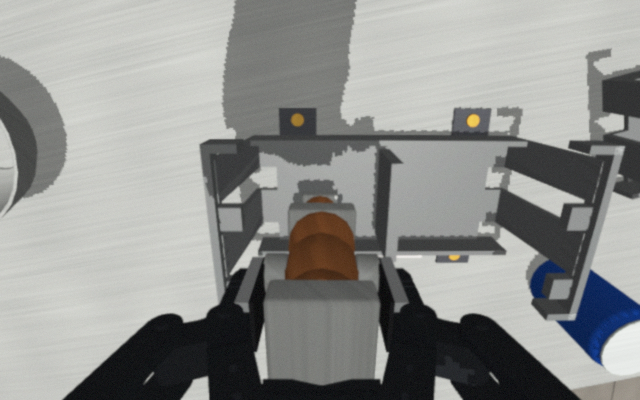

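The mill hangs upright over the right compartment, and the first mill is behind it at about (320,200). Lowering.

```bash
python3 -m jog '0 -0.001 0.05 0 0 0 0.03; 0 -0.001 0.1 0 0 0 0.03; 0 -0.001 0.13 0 0 0 0.03; 0 -0.001 0.142 0 0 0 0.03; 0 -0.001 0.146 0 0 0 0.03'; python3 -m jog '0 0 0.003 0 0 0 0.03; 0 0 0.006 0 0 0 0.03;  0 0 0.006 0 0 0 0.03'
```

```text
clock: 17.55
tool_pos: [0.6098, -0.246, 0.056]
tool_rot: [0.299, 3.119, 0.004]
force: [1.1, 10.9, 2.6]
finger_gap: 0.0479
clock: 17.92
tool_pos: [0.6108, -0.2447, 0.0508]
tool_rot: [0.296, 3.117, 0.007]
force: [2.0, 8.5, -3.2]
finger_gap: 0.0486
```

A knuckle is touching the end rim lug (force in y). Shift 6 mm towards the divider.

```bash
python3 -m jog '0.001 0.004 0 0 0 0 0.03; 0.001 0.006 0 0 0 0 0.03; 0.001 0.006 0 0 0 0 0.03'; python3 slot.py -.024 -.055 .045
```

```text
clock: 18.3
tool_pos: [0.611, -0.2388, 0.0511]
tool_rot: [0.296, 3.117, 0.006]
force: [0.5, 0.6, -2.9]
finger_gap: 0.0478
[ 0.60959638 -0.24037553] [ 0.0011 -0.0019  0.0061  0.005   0.0103  0.0035] [-0.38  0.55  0.    1.01  0.01 -0.19]
```

Free now. Lower on to the floor.

```bash
python3 -m jog '0.001 0 0.003 0.005 0.01 0.003 0.03; 0.001 0 0.005 0.005 0.01 0.003 0.03; 0.001 0 0.008 0.005 0.01 0.003 0.03; 0.001 0 0.009 0.005 0.01 0.003 0.03; 0.001 0 0.009 0.005 0.01 0.003 0.03'
```

```text
clock: 18.92
tool_pos: [0.6105, -0.2387, 0.0448]
tool_rot: [0.302, 3.124, -0.001]
force: [-6.8, 3.1, 20.8]
finger_gap: 0.0481
```

```bash
python3 -m jog '0 0 -0.001 0 0 0 0.03; 0 0 -0.001 0 0 0 0.058; 0 0 -0.001 0 0 0 0.058; 0 0 -0.001 0 0 0 0.058'; python3 -m jog '0 0 -0.02 0 0 0 0.058; 0 0 -0.06 0 0 0 0.058; 0 0 -0.11 0 0 0 0.058; 0 0 -0.16 0 0 0 0.062; 0 0 -0.2 0 0 0 0.062'; python3 wl.py w13 mill1
python3 - <<'E'
from h import *
print(rel([.396,.305,.25],np.pi/2))
E
```

```text
clock: 19.42
tool_pos: [0.6105, -0.2387, 0.0455]
tool_rot: [0.302, 3.125, -0.001]
force: [-0.2, -0.1, -0.4]
finger_gap: 0.0581
clock: 20.05
tool_pos: [0.6102, -0.2386, 0.2477]
tool_rot: [0.302, 3.123, -0.002]
force: [0.7, 0.1, 0.4]
finger_gap: 0.0623
clock 20.1 tcp [ 0.6114 -0.2391  0.2529] rv [ 0.301  3.117 -0.004] q [-0.37  0.46  0.38  1.47  0.   -0.18]
mill1 0.64 [ 0.6089 -0.2369  0.0516] [323. 168.]
mill1 0.61 [ 0.6518 -0.255   0.0535] [314. 211.]
 mask 0.91 rect ctr mm 662.9 -260.2 size 54 75 long-axis yaw deg -12.8
 mask 0.84 rect ctr mm 618.3 -240.6 size 55 63 long-axis yaw deg -9.7
[ 0.3152  0.4928 -0.0049 -0.0018  0.0066 -0.1925]
```

Both stand at (0.609,-0.237) and (0.652,-0.255), origin height 0.052. Now the third mill.

```bash
python3 -m jog '0.03 0.05 0 0 0 -0.1 0.07; 0.06 0.1 0 0 0 -0.19 0.07; 0.09 0.15 0 0 0 -0.19 0.07; 0.12 0.2 0 0 0 -0.19 0.07; 0.15 0.25 0 0 0 -0.19 0.07'
python3 - <<'E'
from h import *
print(rel([.396,.305,.25],np.pi/2))
E
```

```text
clock: 20.82
tool_pos: [0.5102, 0.0366, 0.245]
tool_rot: [0.004, 3.137, -0.004]
force: [0.6, 0.4, 0.7]
finger_gap: 0.0698
[ 0.1149  0.2681 -0.0061 -0.0024  0.0045 -0.0028]
```

```bash
python3 -m jog '0.03 0.06 -0.006 0 0 0 0.07; 0.05 0.12 -0.006 0 0 0 0.07; 0.08 0.18 -0.006 0 0 0 0.07; 0.1149 0.24 -0.006 0 0 0 0.07; 0.1149 0.268 -0.006 0 0 0 0.07'; python3 -m jog '0 0 0 0 0 0 0.07;  0 0 0 0 0 0 0.07'; python3 wl.py w14 mill1
python3 - <<'E'
from h import *
print(rel([.377,.304,.11],np.pi/2))
E
```

```text
clock: 21.45
tool_pos: [0.3938, 0.3064, 0.2488]
tool_rot: [0.002, 3.139, -0.005]
force: [1.9, -0.4, -0.6]
finger_gap: 0.0699
clock: 21.7
tool_pos: [0.3932, 0.3059, 0.2476]
tool_rot: [0.0, 3.14, -0.008]
force: [0.1, -0.1, 0.0]
finger_gap: 0.07
clock 21.75 tcp [0.3935 0.3055 0.2479] rv [ 2.00e-03  3.14e+00 -7.00e-03] q [ 0.66  0.19 -0.04  1.35 -0.    0.66]
mill1 0.63 [0.3777 0.3062 0.0146] [323. 148.]
mill1 0.61 [0.2378 0.2972 0.0175] [314.   6.]
mill1 0.55 [0.3523 0.4294 0.0165] [438. 125.]
 mask 0.89 rect ctr mm 378.1 305.3 size 50 99 long-axis yaw deg -15.4
 mask 0.78 rect ctr mm 251.5 298.9 size 99 34 long-axis yaw deg 89.9
 mask 0.58 rect ctr mm 349.3 426.7 size 50 104 long-axis yaw deg -86.6
[ 0.0174 -0.0008  0.1384 -0.004   0.0025 -0.0027]
```

Mill 3 has yaw −15°. The turquoise look-alike sits at (438,125), clear of the fingers. Descend and check once.

```bash
python3 -m jog '0.0155 0 0.06 0 0 0.13 0.07; 0.0155 0 0.12 0 0 0.269 0.07; 0.0155 0 0.138 0 0 0.269 0.07; 0.0155 0 0.138 0 0 0.269 0.07'; python3 wl.py w15 mill1
python3 - <<'E'
from h import *
print(rel([.3777,.3055,.005],np.pi/2-.269))
E
```

```text
clock: 22.35
tool_pos: [0.3785, 0.3032, 0.1094]
tool_rot: [0.428, 3.111, -0.009]
force: [-0.5, -0.1, -0.0]
finger_gap: 0.0702
clock 22.4 tcp [0.3792 0.304  0.1106] rv [ 0.427  3.11  -0.006] q [ 0.68  0.25 -0.33  1.   -0.    0.95]
mill1 0.97 [0.3493 0.4264 0.0172] [488. 119.]
mill1 0.97 [0.2384 0.2986 0.019 ] [252.  -4.]
mill1 0.87 [0.3785 0.3034 0.0157] [323. 204.]
 mask 0.85 rect ctr mm 348.4 427.4 size 52 104 long-axis yaw deg -81.6
 mask 0.68 rect ctr mm 254.0 294.5 size 98 26 long-axis yaw deg 73.7
 mask 0.56 rect ctr mm 377.7 304.9 size 49 103 long-axis yaw deg -13.9
 mask 0.29 rect ctr mm 530.3 276.3 size 46 11 long-axis yaw deg 85.5
[ 0.0028  0.0002  0.1067 -0.0016  0.0047 -0.0036]
```

```bash
python3 -m jog '0.001 0 0.05 0 0 -0.015 0.07; 0.001 0 0.09 0 0 -0.015 0.07; 0.001 0 0.105 0 0 -0.015 0.07; 0.001 0 0.105 0 0 -0.015 0.07'; python3 -m jog '0 0 0 0 0 0 0.03; 0 0 0 0 0 0 0.03; 0 0 0 0 0 0 0.03; 0 0 0 0 0 0 0.03'; python3 -m jog '0 0 -0.008 0 0 0 0.03; 0 0 -0.016 0 0 0 0.03; 0 0 -0.024 0 0 0 0.03; 0 0 -0.032 0 0 0 0.03; 0 0 -0.04 0 0 0 0.03'; python3 -m jog '0 0 -0.012 0 0 0 0.03; 0 0 -0.03 0 0 0 0.03; 0 0 -0.06 0 0 0 0.03; 0 0 -0.11 0 0 0 0.03; 0 0 -0.15 0 0 0 0.03'; python3 wl.py w16 mill1; python3 slot.py 0 .055 .22
```

```text
clock: 23.0
tool_pos: [0.3796, 0.3049, 0.0068]
tool_rot: [0.403, 3.111, -0.004]
force: [-0.2, -0.9, -0.4]
finger_gap: 0.07
clock: 23.5
tool_pos: [0.3806, 0.3056, 0.0086]
tool_rot: [0.403, 3.109, -0.001]
force: [-0.4, -1.5, 5.9]
finger_gap: 0.0486
clock: 24.12
tool_pos: [0.3804, 0.3056, 0.0491]
tool_rot: [0.403, 3.109, -0.001]
force: [0.0, 1.2, -1.9]
finger_gap: 0.0483
clock: 24.75
tool_pos: [0.3794, 0.3057, 0.2015]
tool_rot: [0.403, 3.108, 0.0]
force: [1.4, 1.5, -3.0]
finger_gap: 0.0485
clock 24.8 tcp [0.3809 0.307  0.2062] rv [0.402 3.104 0.008] q [ 0.68  0.18 -0.16  1.22 -0.01  0.94]
mill1 0.96 [0.3766 0.3031 0.2052] [315. 272.]
mill1 0.7 [0.2352 0.2965 0.0185] [268.  16.]
mill1 0.66 [0.3518 0.4293 0.0132] [442. 111.]
 mask 0.66 rect ctr mm 521.1 269.0 size 133 235 long-axis yaw deg -15.8
 mask 0.63 rect ctr mm 348.2 427.0 size 51 103 long-axis yaw deg -76.9
 mask 0.22 rect ctr mm 570.1 -136.5 size 94 9 long-axis yaw deg 79.3
[ 0.65424922 -0.13702117] [-0.3781 -0.359  -0.0165  0.0036  0.0094 -0.0647] [ 0.68  0.18 -0.16  1.22 -0.01  0.94]
```

```bash
python3 -c "
import cv2
a,b=[cv2.imread(f'pics/w{i}.png')[220:385,270:370].astype(int) for i in (11,16)]
print('held diff',abs(a-b).mean(), a.mean())"
python3 -m jog '-0.03 -0.03 -0.03 0 0 0 0.03; -0.07 -0.07 -0.03 0 0 -0.03 0.03; -0.11 -0.11 -0.03 0 0 -0.06 0.03; -0.15 -0.15 -0.03 0 0 -0.065 0.03; -0.19 -0.19 -0.03 0 0 -0.065 0.03';python3 slot.py 0 .055 .22
```

```text
held diff 4.457979797979798 89.45759595959596
clock: 25.52
tool_pos: [0.5153, 0.0725, 0.231]
tool_rot: [0.301, 3.119, 0.003]
force: [1.0, 0.8, -2.2]
finger_gap: 0.0482
[ 0.65424922 -0.13702117] [-0.1764 -0.1791  0.0119  0.0027  0.0074  0.0003] [ 0.14  0.22 -0.03  1.31  0.    0.33]
```

```bash
python3 -m jog '-0.04 -0.04 0 0 0 0 0.03; -0.08 -0.08 0 0 0 0 0.03; -0.12 -0.12 0 0 0 0 0.03; -0.16 -0.16 0.01 0 0 0 0.03; -0.1764 -0.179 0.012 0 0 0 0.03'; python3 -m jog '0 0 0 0 0 0 0.03; 0 0 0 0 0 0 0.03';python3 slot.py 0 .055 .055; python3 wl.py w17 mill1 lower_tray
```

```text
clock: 26.15
tool_pos: [0.6545, -0.1396, 0.2165]
tool_rot: [0.305, 3.123, 0.003]
force: [-0.5, 0.9, -2.5]
finger_gap: 0.0488
clock: 26.4
tool_pos: [0.6536, -0.1392, 0.2149]
tool_rot: [0.306, 3.126, 0.004]
force: [-0.7, 0.7, -3.5]
finger_gap: 0.0484
[ 0.65424922 -0.13702117] [-1.000e-04  1.800e-03  1.599e-01  2.700e-03  5.000e-04 -2.000e-03] [-0.21  0.5   0.34  1.41  0.   -0.02]
clock 26.45 tcp [ 0.6537 -0.1388  0.2157] rv [0.305 3.125 0.004] q [-0.21  0.5   0.34  1.41  0.   -0.02]
mill1 0.88 [ 0.6511 -0.255   0.0536] [199. 200.]
mill1 0.6 [ 0.6519 -0.1374  0.2208] [326. 274.]
mill1 0.56 [ 0.6063 -0.2408  0.0519] [200. 150.]
 mask 0.92 rect ctr mm 805.3 -170.2 size 136 240 long-axis yaw deg -10.9
 mask 0.68 rect ctr mm 663.1 -273.5 size 57 97 long-axis yaw deg -79.4
 mask 0.6 rect ctr mm 613.4 -255.6 size 75 58 long-axis yaw deg 78.7
 mask 0.31 rect ctr mm 662.8 -216.1 size 398 216 long-axis yaw deg 79.0
lower_tray 0.38 [ 0.6974 -0.1982  0.0187] [274. 221.]
```

```bash
python3 -m jog '0 0 0.05 0 0 0 0.03; 0 0 0.1 0 0 0 0.03; 0 0 0.14 0 0 0 0.03; 0 0 0.156 0 0 0 0.03; 0 0 0.162 0 0 0 0.03'; python3 -m jog '0 0 0.003 0 0 0 0.03; 0 0 0.006 0 0 0 0.03;  0 0 0.008 0 0 0 0.03; 0 0 0.008 0 0 0 0.03'
```

```text
clock: 27.22
tool_pos: [0.6551, -0.138, 0.0551]
tool_rot: [0.303, 3.123, 0.003]
force: [0.6, 0.4, -2.7]
finger_gap: 0.0482
clock: 27.72
tool_pos: [0.6552, -0.138, 0.0474]
tool_rot: [0.303, 3.122, 0.003]
force: [-0.8, 0.3, -2.2]
finger_gap: 0.0485
```

```bash
python3 -m jog '0 0 0.002 0 0 0 0.03; 0 0 0.004 0 0 0 0.03;  0 0 0.005 0 0 0 0.03; 0 0 0.005 0 0 0 0.03'
```

```text
clock: 28.22
tool_pos: [0.6555, -0.138, 0.0437]
tool_rot: [0.302, 3.121, 0.003]
force: [-2.8, 0.5, 7.2]
finger_gap: 0.0485
```

```bash
python3 -m jog '0 0 0 0 0 0 0.058; 0 0 0 0 0 0 0.058; 0 0 0 0 0 0 0.058; 0 0 0 0 0 0 0.058'; python3 -m jog '0 0 -0.02 0 0 0 0.058; 0 0 -0.06 0 0 0 0.058; 0 0 -0.11 0 0 0 0.058; 0.02 0 -0.16 0 0 0 0.062; 0.06 0 -0.2 0 0 0 0.062'; python3 -m jog '0.03 0 -0.03 0 0 0 0.062; 0.06 0 -0.06 0 0 0 0.062'; python3 wl.py w18 mill1 spare_tray spare_tray_card spare_tray_grip
```

```text
clock: 28.72
tool_pos: [0.6554, -0.138, 0.0435]
tool_rot: [0.302, 3.121, 0.003]
force: [0.4, -0.0, 0.1]
finger_gap: 0.0575
clock: 29.35
tool_pos: [0.5958, -0.1269, 0.2447]
tool_rot: [0.302, 3.12, 0.003]
force: [-0.5, 0.1, -0.4]
finger_gap: 0.062
clock: 29.6
tool_pos: [0.5355, -0.1152, 0.3056]
tool_rot: [0.302, 3.119, 0.003]
force: [0.0, 0.5, 0.6]
finger_gap: 0.0622
clock 29.65 tcp [ 0.5333 -0.1148  0.3101] rv [3.020e-01 3.116e+00 2.000e-03] q [-0.21  0.25  0.21  1.51  0.   -0.02]
mill1 0.79 [ 0.6553 -0.1403  0.0462] [320. 249.]
mill1 0.67 [ 0.6514 -0.2556  0.0546] [232. 265.]
mill1 0.66 [ 0.6094 -0.2417  0.0537] [233. 234.]
 mask 0.8 rect ctr mm 670.3 -295.1 size 29 56 long-axis yaw deg -58.2
 mask 0.67 rect ctr mm 622.5 -253.5 size 63 84 long-axis yaw deg -14.7
spare_tray 0.91 [ 0.6191  0.1768 -0.0011] [544. 168.]
spare_tray_card 0.76 [0.6771 0.1777 0.0165] [551. 212.]
spare_tray_grip 0.68 [0.6205 0.171  0.0571] [568. 182.]
```

View pics/w18.png

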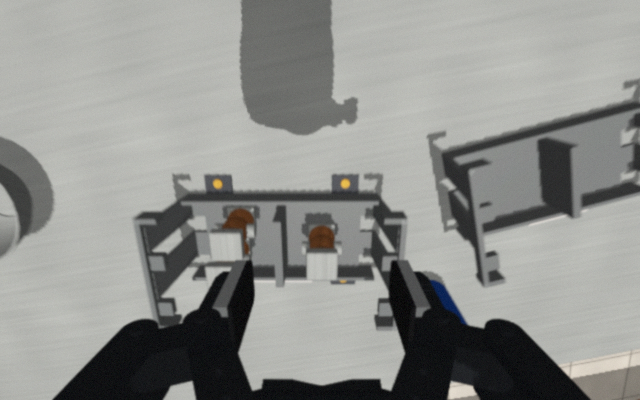

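Two mills show clearly, at (228,240) and (321,250). The third is behind the left finger. I'll check it numerically and approach the spare tray.

Run:
```python
from h import *
from slot import T,Y
for c in ("scene","side"):
    im=vision.camera(c); m=vision.camera_model(c); cv2.imwrite(f"pics/{c}_m.png",im)
    for d in vision.tip_of("mill1",c):
        w=toworld(d["point"],m); dd=w[:2]-T; k,s=np.cos(Y),np.sin(Y)
        print(c,round(d["confidence"],2),w.round(3),"tray",np.round([k*dd[0]+s*dd[1],-s*dd[0]+k*dd[1]],3))
print(rel([.60,.174,.30],np.pi/2+.09))
```

```text
scene 0.82 [ 0.648 -0.255  0.052] tray [ 0.017 -0.062]
scene 0.77 [ 0.607 -0.243  0.053] tray [-0.026 -0.058]
scene 0.71 [ 0.653 -0.139  0.058] tray [-0.001  0.053]
scene 0.69 [0.35  0.429 0.017] tray [-0.407  0.552]
scene 0.5 [0.245 0.296 0.02 ] tray [-0.485  0.401]
side 0.94 [0.238 0.299 0.013] tray [-0.492  0.403]
side 0.75 [0.348 0.428 0.02 ] tray [-0.409  0.551]
side 0.72 [ 0.604 -0.236  0.052] tray [-0.03  -0.051]
side 0.65 [ 0.649 -0.135  0.052] tray [-0.005  0.056]
side 0.51 [ 0.645 -0.252  0.053] tray [ 0.013 -0.06 ]
[-0.0065  0.2962  0.0038  0.0018  0.0053 -0.2831]
```

All three stand at 0.052. Moving above the spare tray.

```bash
python3 -m jog '0 0.055 0 0 0 -0.1 0.07; 0 0.11 0 0 0 -0.2 0.07; 0 0.165 0 0 0 -0.283 0.07; 0 0.22 0 0 0 -0.283 0.07; 0 0.28 0 0 0 -0.283 0.07'; python3 -m jog '0 0.016 0 0 0 0 0.07; 0 0.016 0 0 0 0 0.07'; python3 wl.py w19 spare_tray spare_tray_card spare_tray_grip
```

```text
clock: 30.72
tool_pos: [0.5908, 0.161, 0.3031]
tool_rot: [-0.14, 3.134, 0.002]
force: [1.9, -0.2, -0.0]
finger_gap: 0.0696
clock: 30.98
tool_pos: [0.5892, 0.1778, 0.3021]
tool_rot: [-0.144, 3.135, 0.001]
force: [-0.4, 0.3, -0.4]
finger_gap: 0.07
clock 31.025 tcp [0.5892 0.1766 0.3025] rv [-0.142  3.135  0.   ] q [ 0.29  0.39  0.39  1.56 -0.    0.2 ]
spare_tray 0.86 [ 6.216e-01  1.753e-01 -3.000e-04] [318. 174.]
spare_tray_card 0.75 [0.6772 0.1779 0.0199] [316. 219.]
spare_tray_grip 0.67 [0.6213 0.1732 0.0588] [315. 187.]
```

View pics/w19.png

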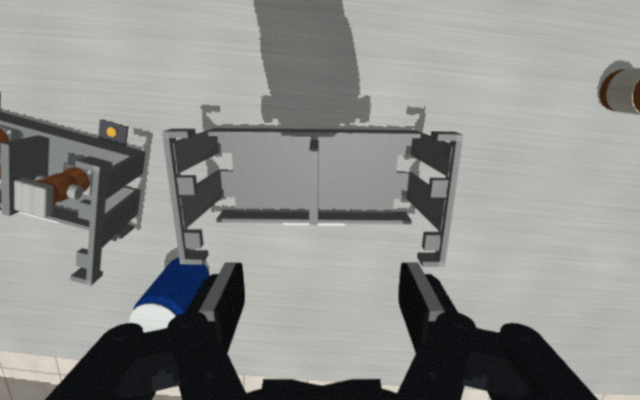

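Tray lies square to the tool; divider at u≈314. Computing the last shift.

Run:
```python
from h import *
m=vision.camera_model("wrist")
P=[onplane(u,v,m,.122) for u,v in((164,132),(462,133),(180,264),(443,265))]
for p in P: print(p.round(4))
c=sum(P)/4; print("ctr",c)
for a,b in((0,1),(2,3)): d=P[b]-P[a]; print("yaw",np.arctan2(-d[0],d[1]),np.linalg.norm(d))
print(onplane(318,145,m,.07),onplane(314,210,m,.07),onplane(313,223,m,.034))
print(rel([.6205,.1735,.16],np.pi/2+.09), rel([.6205,.1735,.042],np.pi/2+.09))
```

```text
[0.5623 0.0248 0.122 ]
[0.5388 0.3026 0.122 ]
[0.7018 0.0334 0.122 ]
[0.6781 0.3133 0.122 ]
ctr [0.62024883 0.16851085 0.122     ]
yaw 0.08418037312649293 0.2788060250249791
yaw 0.08424185622502793 0.2808851167847377
[0.57146937 0.16983453 0.07      ] [0.64728961 0.17163538 0.07      ] [0.67888873 0.17219986 0.034     ]
[-0.0301 -0.0047  0.1435  0.0005  0.005  -0.0021] [-0.0295 -0.0048  0.2615  0.0005  0.005  -0.0021]
```

```bash
python3 -m jog '-0.01 -0.004 0.04 0 0.005 0.006 0.06; -0.02 -0.0077 0.08 0 0.005 0.006 0.06; -0.03 -0.0077 0.13 0 0.005 0.006 0.06; -0.03 -0.0077 0.18 0 0.005 0.006 0.06; -0.03 -0.0077 0.2 0 0.005 0.006 0.06'; python3 -c "
from h import *
print(rel([.6203,.1705,.042],np.pi/2+.084))"
```

```text
clock: 31.8
tool_pos: [0.6195, 0.1684, 0.1005]
tool_rot: [0.125, -3.135, 0.001]
force: [0.2, 0.1, 1.4]
finger_gap: 0.0596
[-0.0012  0.002   0.0585 -0.0004 -0.004  -0.0042]
```

```bash
python3 -m jog '-0.001 0.002 0.03 0 0 0 0.06; -0.001 0.002 0.056 0 0 0 0.06; -0.001 0.002 0.0595 0 0 0 0.06; -0.001 0.002 0.0595 0 0 0 0.06'; python3 -m jog '0 0 0 0 0 0 0; 0 0 0 0 0 0 0; 0 0 0 0 0 0 0; 0 0 0 0 0 0 0; 0 0 0 0 0 0 0'; python3 -m jog '0 0 -0.01 0 0 0 0; 0 0 -0.02 0 0 0 0; 0 0 -0.03 0 0 0 0; 0 0 -0.04 0 0 0 0; 0 0 -0.05 0 0 0 0'
```

```text
clock: 32.3
tool_pos: [0.6205, 0.1698, 0.0419]
tool_rot: [0.123, -3.136, 0.001]
force: [-0.4, 0.1, 0.7]
finger_gap: 0.06
clock: 32.92
tool_pos: [0.621, 0.1702, 0.0429]
tool_rot: [0.124, -3.137, -0.0]
force: [-0.8, 1.4, 7.1]
finger_gap: 0.0094
clock: 33.55
tool_pos: [0.6212, 0.1702, 0.0936]
tool_rot: [0.124, -3.138, -0.0]
force: [0.1, -0.2, -4.0]
finger_gap: 0.0092
```

Lifted, weight ≈4 N. Raise, then turn half round.

```bash
python3 -m jog '0 0 -0.03 0 0 0 0; 0 0 -0.07 0 0 0 0; 0 0 -0.11 0 0 0 0; 0 0 -0.15 0 0 0 0; 0 0 -0.19 0 0 0 0';  for i in 1 ; do python3 -m jog '0 0 0 0 0 0.07 0; 0 0 0 0 0 0.2 0; 0 0 0 0 0 0.34 0; 0 0 0 0 0 0.48 0; 0 0 0 0 0 0.62 0'; done; python3 -m jog '0 0 0 0 0 0.14 0; 0 0 0 0 0 0.28 0; 0 0 0 0 0 0.42 0; 0 0 0 0 0 0.56 0; 0 0 0 0 0 0.7 0'; python3 -m jog '0 0 0 0 0 0.14 0; 0 0 0 0 0 0.28 0; 0 0 0 0 0 0.42 0; 0 0 0 0 0 0.56 0; 0 0 0 0 0 0.7 0'; python3 slot.py 0 0 .27
```

```text
clock: 34.17
tool_pos: [0.6212, 0.17, 0.2854]
tool_rot: [0.124, -3.138, -0.001]
force: [0.3, -0.0, -4.8]
finger_gap: 0.0095
clock: 34.8
tool_pos: [0.6209, 0.17, 0.2858]
tool_rot: [-0.846, -3.024, 0.0]
force: [-0.5, -0.2, -2.7]
finger_gap: 0.0091
clock: 35.42
tool_pos: [0.6208, 0.1699, 0.2861]
tool_rot: [-1.838, -2.546, 0.001]
force: [-0.2, -0.1, -2.5]
finger_gap: 0.0091
clock: 36.05
tool_pos: [0.6206, 0.1698, 0.2865]
tool_rot: [-2.604, -1.756, 0.002]
force: [-0.3, 0.1, -4.5]
finger_gap: 0.009
[ 0.6437 -0.191 ] [-3.2580e-01  1.5670e-01  1.6400e-02 -1.0000e-03  1.5000e-03  1.3796e+00] [0.27 0.45 0.44 1.56 0.   2.22]
```

```bash
python3 -m jog '-0.025 0.012 0 0 0 0.06 0; -0.065 0.031 0 0 0 0.2 0; -0.11 0.053 0 0 0 0.34 0; -0.155 0.074 0 0 0 0.48 0; -0.2 0.096 0 0 0 0.6 0'; python3 slot.py 0 0 .27
```

```text
clock: 36.67
tool_pos: [0.6343, -0.0531, 0.2869]
tool_rot: [-3.009, -0.902, 0.002]
force: [1.0, -0.3, -3.2]
finger_gap: 0.0089
[ 0.6437 -0.191 ] [-6.800e-02  1.203e-01  1.690e-02 -4.000e-04  1.500e-03  7.755e-01] [-0.08  0.43  0.42  1.55 -0.    2.48]
```

```bash
python3 -m jog '-0.02 0.035 0 0 0 0.14 0; -0.04 0.07 0 0 0 0.28 0; -0.058 0.1 0 0 0 0.42 0; -0.068 0.12 0 0 0 0.56 0; -0.068 0.12 0 0 0 0.66 0'; python3 -m jog '0 0 0 0 0 0.1 0; 0 0 0 0 0 0.115 0; 0 0 0 0 0 0.115 0'; python3 slot.py 0 0 .21; python3 wl.py w20 spare_tray spare_tray_card spare_tray_grip lower_tray lower_tray_card lower_tray_rim
```

```text
clock: 37.3
tool_pos: [0.6433, -0.1927, 0.2867]
tool_rot: [3.139, -0.131, -0.003]
force: [-0.1, 0.6, -2.5]
finger_gap: 0.0089
clock: 37.67
tool_pos: [0.6433, -0.1926, 0.2869]
tool_rot: [3.126, -0.308, -0.003]
force: [-0.1, -0.8, -3.4]
finger_gap: 0.0088
[ 0.6437 -0.191 ] [ 0.0003 -0.0017  0.0769  0.0004  0.0019 -0.0037] [-0.29  0.51  0.53  1.6  -0.    3.05]
clock 37.725 tcp [ 0.6433 -0.1925  0.2869] rv [ 3.126e+00 -3.080e-01 -3.000e-03] q [-0.29  0.51  0.53  1.6  -0.    3.05]
spare_tray 0.82 [ 0.6425 -0.1919  0.2435] [319. 235.]
spare_tray_card 0.56 [ 0.5826 -0.1785  0.2602] [317. 339.]
spare_tray_grip 0.92 [ 0.6463 -0.1925  0.3008] [318. 283.]
lower_tray_card 0.82 [ 0.6964 -0.2007  0.0154] [318. 110.]
```

View pics/w20.png

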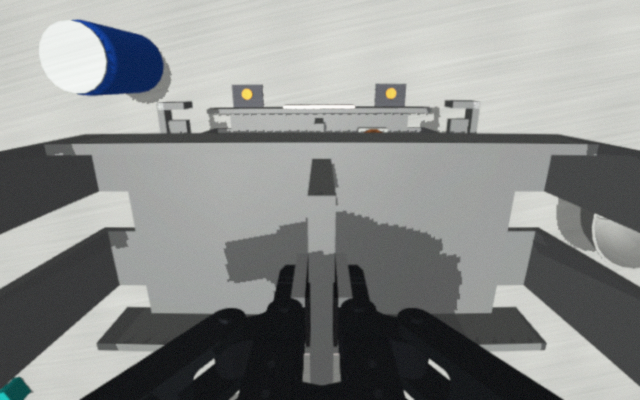

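The held tray is square to the lower one (card holders on opposite sides, lower card at (318,107)). Lowering.

```bash
python3 -m jog '0 -0.0015 0.03 0 0.002 -0.004 0; 0 -0.0015 0.06 0 0.002 -0.004 0; 0 -0.0015 0.09 0 0.002 -0.004 0; 0 -0.0015 0.107 0 0.002 -0.004 0; 0 -0.0015 0.109 0 0.002 -0.004 0'; python3 -m jog '0 0 0.004 0 0 0 0; 0 0 0.008 0 0 0 0; 0 0 0.012 0 0 0 0; 0 0 0.012 0 0 0 0'; python3 slot.py 0 0 .159
```

```text
clock: 38.65
tool_pos: [0.6426, -0.1909, 0.1764]
tool_rot: [-3.127, 0.304, 0.004]
force: [-0.6, -0.0, -3.0]
finger_gap: 0.0089
clock: 39.15
tool_pos: [0.6425, -0.1909, 0.1643]
tool_rot: [-3.127, 0.304, 0.004]
force: [0.3, 0.4, -3.3]
finger_gap: 0.0089
[ 0.6437 -0.191 ] [ 0.0012 -0.0001  0.0053  0.0002  0.0026 -0.0009] [-0.29  0.52  0.24  1.3  -0.    3.05]
```

```bash
python3 -m jog '0 0 0.003 0 0 0 0; 0 0 0.005 0 0 0 0; 0 0 0.007 0 0 0 0; 0 0 0.007 0 0 0 0'
```

```text
clock: 39.65
tool_pos: [0.6423, -0.1908, 0.1589]
tool_rot: [3.127, -0.304, -0.002]
force: [-5.5, 1.9, 7.4]
finger_gap: 0.0087
```

Seated at 0.1589 as predicted. Release and rise.

```bash
python3 -m jog '0 0 0 0 0 0 0.03; 0 0 0 0 0 0 0.05; 0 0 0 0 0 0 0.05'; python3 -m jog '0 0 -0.03 0 0 0 0.05; 0 0 -0.08 0 0 0 0.05; -0.02 0 -0.13 0 0 0 0.05; -0.06 0 -0.17 0 0 0 0.05; -0.12 0 -0.19 0 0 0 0.05'; python3 -m jog '-0.05 -0.02 0 0 0 -0.1 0.05; -0.1 -0.04 0 0 0 -0.2 0.05; -0.12 -0.06 0 0 0 -0.2 0.05; -0.12 -0.06 0 0 0 -0.2 0.05'
python3 - <<'E'
from h import *
from slot import T,Y
k,s=np.cos(Y),np.sin(Y); out=[]
for c in ("scene","side","wrist"):
    m=vision.camera_model(c); im=vision.camera(c); cv2.imwrite(f"pics/{c}_f.png",im)
    for q in ("mill1","spare_tray","spare_tray_card","lower_tray","lower_tray_card","drink_can","spice_jar","bowl"):
        for d in vision.tip_of(q,c):
            w=toworld(d["point"],m); dd=w[:2]-T
            if d["confidence"]>.5: print(c,q,round(d["confidence"],2),w.round(3),"tray",np.round([k*dd[0]+s*dd[1],-s*dd[0]+k*dd[1]],3))
    p=proj([*T,.09],m).astype(int); h=60 if c!="wrist" else 130; y0=max(0,p[1]-h);x0=max(0,p[0]-h-20)
    out.append(cv2.resize(im[y0:y0+2*h,x0:x0+2*h+40],(400,300),interpolation=cv2.INTER_CUBIC))
cv2.imwrite("pics/final.png",np.vstack([np.hstack(out[:2]),np.hstack([out[2],out[2]*0])]))
E
```

```text
clock: 40.02
tool_pos: [0.6424, -0.1909, 0.1589]
tool_rot: [3.127, -0.304, -0.002]
force: [-1.2, -0.1, 0.5]
finger_gap: 0.0497
clock: 40.65
tool_pos: [0.5258, -0.168, 0.3502]
tool_rot: [3.126, -0.304, 0.002]
force: [0.4, 0.2, 0.8]
finger_gap: 0.0501
clock: 41.15
tool_pos: [0.4186, -0.0851, 0.3508]
tool_rot: [3.141, 0.012, 0.004]
force: [0.7, -0.8, -0.3]
finger_gap: 0.05
scene mill1 0.74 [0.351 0.426 0.017] tray [-0.405  0.55 ]
scene mill1 0.55 [0.246 0.294 0.02 ] tray [-0.483  0.4  ]
scene mill1 0.54 [ 0.643 -0.254  0.056] tray [ 0.012 -0.062]
scene spare_tray 0.81 [ 0.645 -0.193  0.116] tray [ 0.002 -0.002]
scene spare_tray_card 0.72 [ 0.588 -0.183  0.138] tray [-0.056 -0.003]
scene lower_tray 0.64 [ 0.644 -0.194 -0.002] tray [ 0.001 -0.003]
scene lower_tray 0.57 [ 0.648 -0.254  0.056] tray [ 0.016 -0.061]
scene lower_tray_card 0.76 [ 0.71  -0.2    0.019] tray [0.067 0.004]
scene drink_can 0.67 [ 0.647 -0.197  0.174] tray [ 0.004 -0.005]
scene drink_can 0.57 [ 0.792 -0.003 -0.002] tray [0.11  0.213]
scene drink_can 0.52 [ 0.516 -0.563 -0.004] tray [-0.054 -0.389]
scene spice_jar 0.69 [ 0.473  0.543 -0.004] tray [-0.308  0.688]
scene bowl 0.6 [ 0.512 -0.567 -0.004] tray [-0.057 -0.394]
side mill1 0.78 [0.348 0.428 0.022] tray [-0.409  0.55 ]
side mill1 0.78 [0.242 0.298 0.015] tray [-0.488  0.403]
side mill1 0.62 [ 0.651 -0.136  0.052] tray [-0.004  0.055]
side mill1 0.6 [ 0.608 -0.235  0.053] tray [-0.027 -0.05 ]
side spare_tray 0.74 [ 0.643 -0.189  0.114] tray [-0.001  0.002]
side spare_tray_card 0.76 [ 0.587 -0.175  0.133] tray [-0.059  0.005]
side lower_tray 0.87 [ 0.641 -0.187 -0.001] tray [-0.004  0.003]
side drink_can 0.66 [ 0.793  0.    -0.002] tray [0.11  0.217]
side spice_jar 0.98 [ 0.475  0.547 -0.002] tray [-0.307  0.692]
side spice_jar 0.51 [ 0.584 -0.18   0.135] tray [-0.061 -0.   ]
side bowl 0.75 [ 0.51  -0.56  -0.001] tray [-0.061 -0.388]
wrist mill1 0.61 [0.241 0.299 0.018] tray [-0.489  0.403]
```

View pics/final.png

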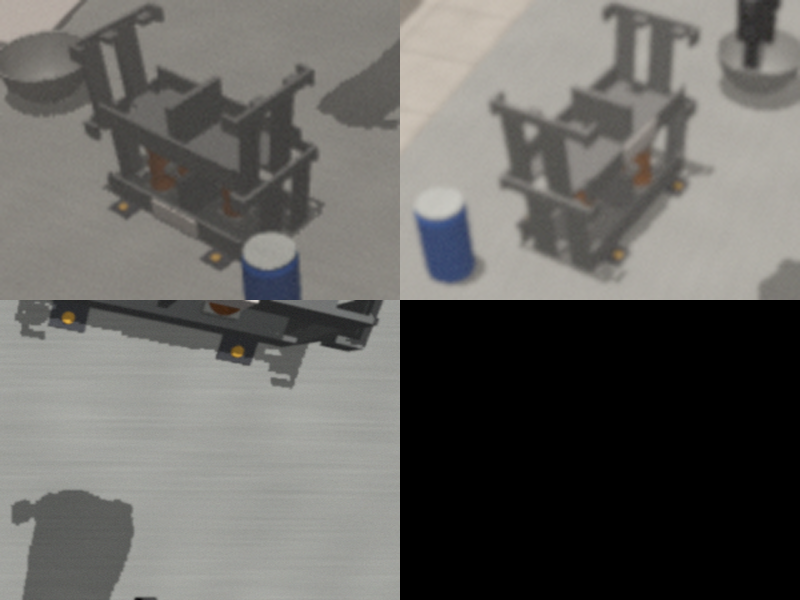

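The spare tray sits level, at about 0.115 by both cameras and centred within 2 mm. Its card is at tray x≈−0.058. The mills stand under it and the bystanders have not moved. Handing in.

```bash
python3 -c "
from station import sign_off
print(sign_off())"
```

```text
the job is handed in; nothing more can be done
None
```

The job is handed in: all three wooden mills stand in the screwed-down tray, and the spare tray sits on its lugs, turned half round. I lifted each mill slowly by its buttons so the heavy end swung down on its own, then set it on the floor. I left the purple and turquoise look-alikes alone.

**Last checks**
- **Mills:** after release and before the spare tray went on, all three read about 52 to 58 mm high, at tray positions of about (+17, −62), (−26, −58) and (−1, +53) mm. After stacking, the scene camera picked up only one mill and the side camera the other two, all still upright.
- **Spare tray:** it reads 114 to 116 mm above the lower tray's underside, centred within about 2 mm. Its card holder is on the opposite side, at about x = −57 mm. It looks level in the pictures; I did not measure its tilt.
- **Bystanders:** can, jar and bowl read within about 6 mm of where they started, which is camera noise.

**What did not go smoothly**
- **Rim contact:** while I lowered the first two mills, something pushed sideways with up to 11 N. For the second it seemed to be a gripper knuckle on a rim lug. I shifted a few millimetres and carried on.
- **Heavy ends:** I did not check the heavy ends independently. I relied on each mill hanging vertically. I saw this in pictures for the first two; for the third I only compared its picture numerically with the second's.
- **Pictures:** I viewed 17, three over the budget of 14 and one past the allowed overrun.

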